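Push the jar carrier up the ball-transfer table into its dock

ROBOT

A 6-joint arm with a two-finger parallel gripper is mounted at the origin on the work surface. World frame = base frame: x ahead of the robot, y to its left, z up, the work surface at z = 0. Lengths are in mm, angles in rad, forces in N, time in s.
With the tool pointing down it reaches from about 350 to 975 mm from the base axis. Payload 7.1 kg.
Tool frame: the origin (TCP) lies at the very end of the fingers, on their centre line; the grasp point (between the pads) lies 19 mm behind it; z points along the fingers, y is the line along which they close (so a half turn about z gives the same grasp; the last joint's range is limited). The gripper opens to 88 mm and grips with 3 to 60 N. Pads are 20 mm wide; open, the fingers measure 115 mm over their backs; the gripper's body (75 mm by 178 mm) begins 61 mm behind the grasp point.
Start: joints at [-1.166, 0.423, 1.63, -0, 1.089, -0.019], TCP at [257.032, -569.684, 222.675] pointing down, gripper open.
Joint ranges: [-3, 3], [-0.9, 2.11], [0.09, 2.58], [-1.31, 4.45], [0.11, 2.69], [-2.54, 2.54]. Speed limits (rad/s): [2.39, 2.39, 3.01, 3.14, 3.14, 3.14].

INTERFACE

Orientations are given as a rotation vector (axis times angle).
In Python, from workcell import ctrl, optics gives the robot as it stands.
- The arm moves only by the shell command python3 -m jog 'ROWS'. ROWS is JSON, a list of rows, each a list of 7 numbers: the shift along the tool's x, y, z in units of 40 mm (1.0 is 40 mm), then the turn, a rotation vector about the tool's x, y, z in units of 6 degrees (1.0 is 6 degrees), then the opening, from 0 (shut) to 1 (fully open). A call has 1 to 20 rows; each row shifts and turns the commanded pose from where the row before left it, along the tool's axes as they then stand; what a row does not reach is not made up. A row lasts 1/10 s, in which the tool goes at most 50 mm and 8.59 degrees, less where a joint would pass 70% of its speed; a pose out of reach is approached as far as the arm can. A call is refused whole if a number of a shift passes 1 or a number of a turn 1, either way. A call with a gripper value outside its range is refused whole. The fingers move at their own pace and stop on an object; the grip force is fixed at half the most. Time passes only in rows, so rows that do not move let the fingers close. It gives the time, the measured TCP pose, the force, the opening and the grip force at its end, in the units of the state.
- ctrl.get_obs(): the state, without advancing time (a new reading comes with each control period).
- optics.get_image(name): name is "side" or "top" or "wrist"; returns the picture (384x512x3 uint8, red, green, blue); there is no depth.
- optics.camera_model(name): a dict with "fov_y" (degrees; the focal length in pixels is half the picture's height over the tangent of half this angle, whatever the lens; pixels are square), "cx", "cy" (the principal point, pixels), "view" (4x4, takes a point from world to camera coordinates); the wrist camera has in their place "hand_eye" (4x4, takes a point from camera to tool coordinates, whose origin is the TCP and whose axes are the flange's). Camera axes: x right, y up, looking along -z (the intrinsics and any distortion apply to the point x, -y, -z); pixel columns grow to the right and rows downward; lengths in mm; the calibration is good to about 2 mm. A picture is of the moment at which its call begins: read the wrist's pose just before it. camera_model takes no time and is no camera call.
- ctrl.close_job(): hands the job in; it is judged then, once.
Trained networks look in the newest picture that a camera, given by its name, has taken for a name from the list of things; names that differ only in an ending like _2 or _b are one class to them, and where a whole thing is asked for, a point or a joint stands for the part that bears it (a point fixed in the world has none). Each returns a list of dicts, best first, with "conf" (0 to 1); they miss things now and then, are a little off and sometimes report something else, mostly with a low value. They report only what shows in the picture. A call takes as long as a camera call. They do not tell look-alikes from the thing itself.
- optics.masks_of(target, camera): "pixels" (384x512 bool, what is visible of it) and "extent" ([centre column, centre row, width, height] in pixels, round what is visible of it).
The state is a dict: "t": time; "qpos": joint angles; "qvel": joint speeds; "joint_torque": joint torques, N m; "ee_pos": TCP position; "orientation": TCP orientation; "ft_force": force on the tool from outside, world axes, zero at the start; "moment": the same for the moment, N m; "width": finger opening in mm; "grasp_force": force on a finger pad.
Only numpy, scipy, OpenCV 4.12 (cv2) and the standard library are available. Lean on these libraries where they do the work, as an engineer would, in place of code of your own. Each camera call takes 0.05 s, during which the arm holds its last target. There are 200 camera calls.

TASK

Take the push rod out of its stand and, with only its ball tip against the curved side of the round jar carrier, push the carrier slowly (3 to 5 cm a second) up the sloping ball-transfer table until it is seated against both posts of the dock. Keep the tip on its side with a light push (a few newtons) all the way: the carrier runs almost without friction and slips off sideways unless you keep correcting; do not let it run back or into its side stops. Finish while still holding the rod and pressing the carrier lightly home; do not touch it with the gripper, and leave the tray, beaker and bottle alone.

Things in the scene. Friction and masses are not known exactly. Their poses are not given: they have to be found in the camera images.
- ramp: Sloping aluminium ball-transfer table 520 x 360 mm, fixed, placed anew each time. Origin on the bench below its deck; x is level and points uphill, y left, z up. Deck surface height = 40 mm + 0.05 * x (x in this frame; slope 2.9 degrees); the deck reaches from x = -235 to +285 mm. Rails 18 mm high at y = +-174 mm.
- kerb (a point): Middle of the uphill face of the kerb, a bar 18 mm high across the low end of the deck. The carrier starts resting at the kerb, its axis 91 mm uphill of it, up to 30 mm left or right of the centre line.
- carrier: Round steel jar carrier: drum of radius 90 mm, smooth upright side 10 to 50 mm above the deck, six capped jars on top (to 98 mm). Origin at the centre of its underside on the deck, z its axis. About 3 kg (hidden 0.8 to 1.25 times), mostly in its hub. It runs captive, along the slope and 75 mm either way across it, against a drag of only 3 N per m/s, and turns freely.
- carrier_top (a point): Centre of the drum's top, on the carrier's axis, 50 mm above its origin. Gravity draws the carrier downhill with about 1.5 N. Pushed uphill at one point of its side it is unstable: it accelerates sideways, away from the tip, at about 4 /s^2 times the sideways offset of axis and tip. Put the tip beyond the axis, on the side it drifts to, to slow a drift.
- pusher: Push rod, upright in the stand. Origin at the underside of its ball tip, z up the rod. Rod 12 mm thick; round flange 54 mm wide at 125 to 133 mm rests on the stand; above it a square black handle 26 x 26 mm, 133 to 218 mm, sides along the body's x and y. 0.2 kg. Grip it about 185 mm above the origin; lift 140 mm straight up to clear the stand.
- pusher_tip (a point): Centre of the ball tip (radius 12 mm), 12 mm above the rod's origin. Touching the carrier's side it is 102 mm from the carrier's axis (level distance). Carried 35 mm above the deck it meets the middle of the side and passes over the kerb. When the carrier rests against the dock, moving the tip sideways drags it a little the same way by friction.
- dock_seat (a point): Where the carrier's origin is when seated in the dock, on the deck near the high end: about 200 mm uphill of its start, up to 40 mm left or right of the table's centre line. Dock: heavy steel block (4.2 kg, 45 mm high) standing loose on the deck, with two upright posts in front, 24 mm thick, 40 mm high, 160 mm apart; the seated carrier touches both posts.
- stand: White tube that holds the push rod, 68 mm across, bore 38 mm, 130 mm high, fixed to the bench. Origin at the centre of its underside.
- red_tray: Bystander: open red plastic tray 280 x 200 x 60 mm. Origin at the centre of its underside.
- beaker: Bystander: glass beaker 84 mm wide, 120 mm tall, standing in the red tray. Origin at the centre of its underside.
- reagent: Bystander: amber bottle 70 mm wide, 150 mm tall. Origin at the centre of its underside.
Things that resemble listed ones, but are neither listed nor needed, are in the scene too. What is shaped like the stand but purple is not meant. Of the things that look like the pusher, the largest one is meant.

How it is judged (in metres and radians):
On the way, in this order (a step that is already met when the one before it is completed fails the run):
1. the push rod is lifted out of its stand (z of pusher_tip in the frame of stand above 0.13 m), for 0.1 s.
2. under way on the table with the rod pushing 0.5 to 6 N for 1.5 s unbroken (distance of carrier from where it was at the start of the episode above 0.03 m and horizontal distance between carrier and dock_seat above 0.03 m and contact force between pusher and carrier between 0.5 and 6 N), for 1.5 s.
3. seated in the dock and pressed with 0.5 to 10 N for 1 s (horizontal distance between carrier and dock_seat below 0.01 m and contact force between pusher and carrier between 0.5 and 10 N), for 1 s.
At the end, for the whole second after the job is handed in: The carrier stands still within 10 mm of its seat in the dock, upright on the deck, pressed by the push rod with 0.5 to 10 N; the robot holds the rod (all of step 3 and linear speed of carrier below 0.02 m/s and contact force between the fingers and pusher above 1 N and angle between carrier's own z axis and vertical below 0.15 rad); the arm keeps its last pose, push and grip.
It fails at once if rod pressed on the carrier with more than 15 N (contact force between pusher and carrier above 15 N).
It fails at once if carrier runs away (over 0.2 m/s), tips or runs into its side stops (linear speed of carrier above 0.2 m/s or angle between carrier's own z axis and vertical above 0.2 rad or y of carrier in the frame of ramp above 0.073 m or y of carrier in the frame of ramp below -0.073 m).
It fails at once if once under way, tip over 15 mm off the carrier's side, or ever on top of it ((distance of carrier from where it was at the start of the episode above 0.03 m and horizontal distance between pusher_tip and carrier above 0.117 m) or horizontal distance between pusher_tip and carrier below 0.085 m).
It fails at once if gripper or arm touches the carrier (contact force between any of the fingers, the arm and carrier above 0.5 N).
It fails at once if other glassware disturbed (distance of any of red_tray, beaker, reagent from where it was at the start of the episode above 0.03 m).
It also fails if it takes over 61 s, if anything falls off the work surface, if the arm or the gripper's body presses on something with over 40 N, if the wrist force passes 120 N, or if a joint passes its speed limit or range.

## Working session

There is one attempt and no reset: what is moved stays moved. The work goes in short steps, Python scripts to look and compute and a shell command to move; the robot and the scene stay as the last step left them, time stands still between calls to the robot, and variables do not carry over. Pictures are saved under pics/ and viewed, at most 10 in all, crops included, and the job is handed in when it is done.

```bash
ls; mkdir -p pics; python3 - <<'E'
from workcell import ctrl, optics
import cv2, numpy as np
o=ctrl.get_obs(); print({k:np.round(v,3).tolist() for k,v in o.items()})
ims=[]
for c in ["top","side"]:
    im=optics.get_image(c); cv2.imwrite(f"pics/{c}0.png",im[:,:,::-1])
    m=optics.camera_model(c); print(c,{k:np.round(v,4).tolist() for k,v in m.items()})
    for n in ["ramp","carrier","pusher","stand","dock_seat","kerb","red_tray"]:
        try: r=optics.masks_of(n,c)
        except Exception as e: print(n,e); continue
        print(c,n,[(round(d["conf"],2),np.round(d["extent"]).tolist(), int(d["pixels"].sum())) for d in r])
print(optics.camera_model("wrist"))
E
```

```text
pics
{'t': 0.0, 'qpos': [-1.166, 0.424, 1.631, 0.0, 1.089, -0.019], 'qvel': [-0.0, -0.002, 0.0, -0.0, 0.002, 0.0], 'joint_torque': [0.002, -54.462, -27.367, 0.065, 0.023, -0.0], 'ee_pos': [256.843, -569.208, 221.914], 'orientation': [-3.07, -0.66, 0.0], 'ft_force': [-0.149, -0.404, 1.061], 'moment': [0.025, -0.012, -0.017], 'grasp_force': 0.0, 'width': 87.992}
top {'fov_y': 42.7155, 'cx': 258.1585, 'cy': 188.7239, 'view': [[-0.0303, -0.9995, 0.0, 2.0724], [0.9909, -0.03, 0.131, -587.9464], [-0.131, 0.004, 0.9914, -1455.0702], [0.0, 0.0, 0.0, 1.0]]}
top ramp [(0.62, [235.0, 197.0, 177.0, 120.0], 18619)]
top carrier [(0.7, [279.0, 197.0, 64.0, 61.0], 2923)]
top pusher [(0.71, [434.0, 207.0, 19.0, 11.0], 213), (0.67, [399.0, 204.0, 25.0, 21.0], 370), (0.61, [432.0, 182.0, 27.0, 15.0], 236), (0.59, [177.0, 183.0, 42.0, 64.0], 1828)]
top stand [(0.82, [359.0, 215.0, 29.0, 25.0], 608), (0.73, [390.0, 210.0, 32.0, 31.0], 333), (0.57, [237.0, 199.0, 181.0, 119.0], 18582)]
top dock_seat [(0.62, [236.0, 196.0, 181.0, 120.0], 18745)]
top kerb [(0.71, [236.0, 197.0, 176.0, 117.0], 18684)]
top re
[... 496 characters left out ...]
36.0], 573), (0.68, [274.0, 133.0, 19.0, 32.0], 241), (0.67, [274.0, 110.0, 10.0, 24.0], 266)]
side dock_seat [(0.91, [237.0, 248.0, 68.0, 43.0], 1779)]
side kerb [(0.63, [247.0, 220.0, 123.0, 126.0], 10231)]
side red_tray [(0.65, [262.0, 336.0, 36.0, 54.0], 1447)]
{'fov_y': 58.27982977044288, 'cx': 257.65547329235443, 'cy': 196.65340000737842, 'hand_eye': array([[ 8.40150816e-04,  9.58311387e-01,  2.85724656e-01,
         7.75753277e+01],
       [ 9.99999252e-01, -1.05898277e-03,  6.11375529e-04,
        -1.84578970e-01],
       [ 8.88465619e-04,  2.85723929e-01, -9.58311561e-01,
        -1.61708497e+02],
       [ 0.00000000e+00,  0.00000000e+00,  0.00000000e+00,
         1.00000000e+00]])}
```

```bash
python3 - <<'E'
import cv2
t=cv2.imread("pics/top0.png"); s=cv2.imread("pics/side0.png")
cv2.imwrite("pics/a.png",cv2.resize(t[100:310,10:490],None,fx=1.66,fy=1.66,interpolation=2))
cv2.imwrite("pics/b.png",cv2.resize(s[80:290,150:350],None,fx=2.8,fy=2.8,interpolation=2))
E
```

```text
(no output)
```

View pics/a.png

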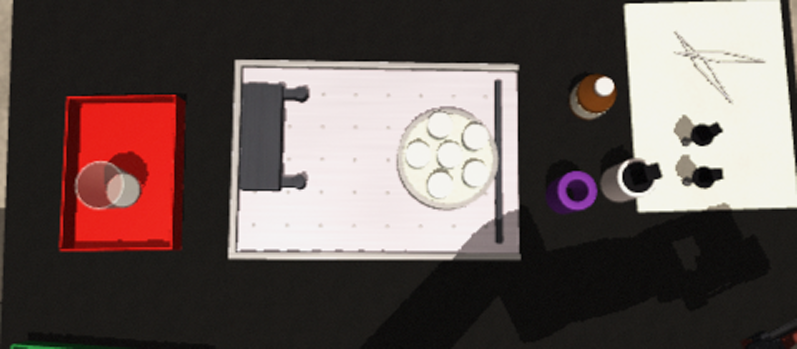

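View pics/b.png

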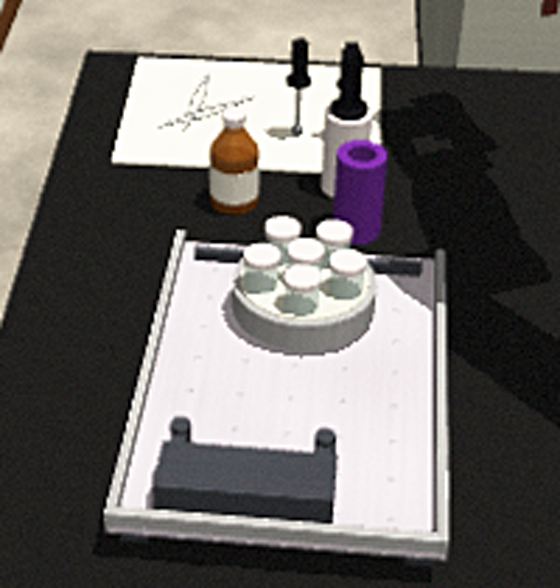

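```bash
cat > h.py <<'E'
import numpy as np, cv2
from scipy.optimize import least_squares
from workcell import ctrl, optics
def cam(n):
    m=optics.camera_model(n); f=192/np.tan(np.radians(m["fov_y"]/2))
    if "view" in m: V=np.array(m["view"])
    else:
        from scipy.spatial.transform import Rotation as R
        o=ctrl.get_obs(); T=np.eye(4); T[:3,:3]=R.from_rotvec(o["orientation"]).as_matrix(); T[:3,3]=o["ee_pos"]
        V=np.linalg.inv(T@np.array(m["hand_eye"]))
    return f,m["cx"],m["cy"],V
def proj(c,P):
    f,cx,cy,V=c; P=np.atleast_2d(P); Q=P@V[:3,:3].T+V[:3,3]
    return np.c_[cx-f*Q[:,0]/Q[:,2], cy+f*Q[:,1]/Q[:,2]]
def back(c,uv,z):
    f,cx,cy,V=c; C=-V[:3,:3].T@V[:3,3]
    d=V[:3,:3].T@np.array([(uv[0]-cx)/f,-(uv[1]-cy)/f,-1]); return C+d*(z-C[2])/d[2]
def ramp2w(p,P):  # p=(x,y,yaw), P in ramp frame with z above deck
    P=np.atleast_2d(np.array(P,float)); c,s=np.cos(p[2]),np.sin(p[2])
    return np.c_[p[0]+c*P[:,0]-s*P[:,1],p[1]+s*P[:,0]+c*P[:,1],P[:,2]+40+0.05*P[:,0]]
def circ(x,y,z,r,n=60):
    a=np.linspace(0,2*np.pi,n,endpoint=False); return np.c_[x+r*np.cos(a),y+r*np.sin(a),np.full(n,z)]
E
python3 - <<'E'
from h import *
T,S=cam("top"),cam("side")
for n,c in (("top",T),("side",S)): print(n,"C",np.round(-c[3][:3,:3].T@c[3][:3,3]))
ca=lambda u,v:(u/1.66+10,v/1.66+100)
cb=lambda u,v:(u/2.8+150,v/2.8+80)
# features: ramp-frame points -> pixels
F=[(T,(285,-180,18),ca(236,61)),(T,(285,180,18),ca(228,259)),(T,(-235,-180,18),ca(519,66)),(T,(-235,180,18),ca(521,259))]
for sgn in (1,-1):
    G=[(c,(P[0],sgn*P[1],P[2]),q) for c,P,q in F]
    r=least_squares(lambda p:np.concatenate([proj(c,ramp2w(p,P))[0]-q for c,P,q in G]),[500,0,1.57])
    print(sgn,r.x,np.round(r.fun,1))
# stand
def bb(c,P):
    q=proj(c,P);a,b=q.min(0),q.max(0);return (a+b)/2
cyl=lambda x,y:np.r_[circ(x,y,0,34),circ(x,y,130,34)]
r=least_squares(lambda p:np.r_[bb(T,cyl(*p))-(390,210),bb(S,cyl(*p))-(274,133)],[500,-400]); print("stand",r.x,r.fun)
E
```

```text
top C [ 392.  -10. 1520.]
side C [ 546. 1207. 1155.]
1 [563.60130252  22.55768245   1.53548157] [-0.6 -0.8  0.   0.4  0.2 -1.   0.4  1.2]
-1 [575.49961517  22.17405487   1.55349377] [  -3.6  117.3    3.2 -122.3    2.6  112.    -2.2 -122.4]
stand [ 508.62322163 -402.48217846] [-0.16631437 -0.50849377  0.71664083 -0.34445168]
```

```bash
python3 -m jog '[[0,0,-0.5,0,0,0,1],[0,0,-1,0,0,0,1],[0.4,-0.06,-0.5,0,0,0,1],[0.75,-0.13,0,0,0,0,1],[0.75,-0.13,0,0,0,0,1],[0.75,-0.13,0,0,0,0,1],[0.75,-0.13,0,0,0,0,1],[0.75,-0.13,0,0,0,0,1],[0.75,-0.13,0,0,0,0,1],[0.75,-0.13,0,0,0,0,1],[0.75,-0.13,0,0,0,0,1],[0.75,-0.13,0,0,0,0,1],[0.35,-0.06,0,0,0,0,1],[0,0,0,0,0,0,1]]'; python3 - <<'E'
from h import *
im=optics.get_image("wrist"); W=cam("wrist"); print(ctrl.get_obs()["ee_pos"],ctrl.get_obs()["ft_force"])
np.save("pics/w1.npy",im)
for n in ("pusher","stand"):
  for d in optics.masks_of(n,"wrist"):
    m=d["pixels"].astype(np.uint8); print(n,d["conf"],np.round(d["extent"]),m.sum(), cv2.minAreaRect(cv2.findNonZero(m)))
P=np.r_[circ(508.6,-402.5,130,34,24),circ(508.6,-402.5,138,27,24)]
v=im[:,:,::-1].copy()
for q in proj(W,P): cv2.circle(v,tuple(int(x) for x in q),1,(0,255,0),-1)
cv2.imwrite("pics/w1.png",cv2.resize(v,None,fx=1.5,fy=1.5))
E
```

```text
t: 2.2
ee_pos: [510.3, -398.3, 302.5]
orientation: [-3.07, -0.664, 0.0]
ft_force: [0.4, -0.0, 0.2]
width: 87.7
grasp_force: 0.0
[ 509.28113806 -399.1448575   302.48072596] [-0.10919454  0.60314213  0.8404218 ]
pusher 0.74 [399. 155.  67.  39.] 1857 ((399.0500793457031, 153.57957458496094), (74.37602996826172, 37.5426139831543), 12.804266929626465)
pusher 0.62 [365. 217.  59.  59.] 1656 ((361.38592529296875, 213.0201416015625), (71.43702697753906, 35.47274398803711), 34.99201965332031)
stand 0.77 [256. 164.  66.  73.] 1513 ((257.5, 162.5), (71.0, 67.0), 90.0)
stand 0.58 [162. 144.  87.  74.] 4958 ((162.27635192871094, 144.5110321044922), (70.33977508544922, 89.02525329589844), 79.04593658447266)
```

View pics/w1.png

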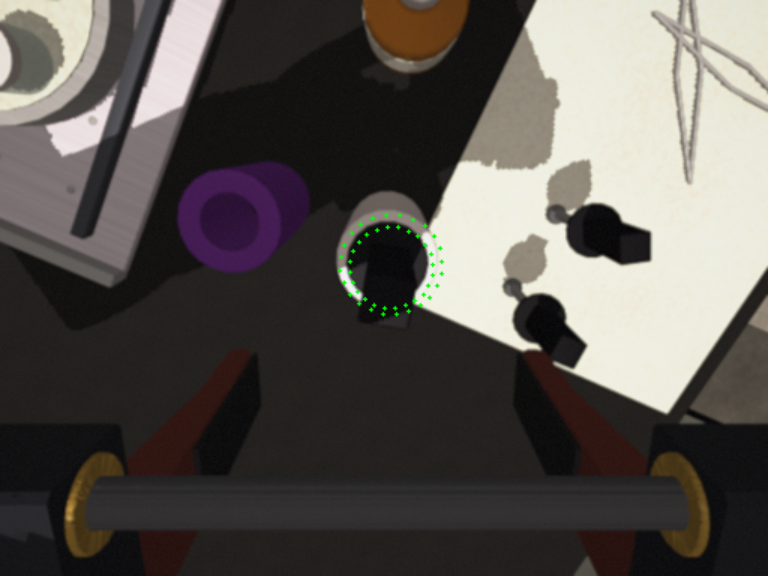

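```bash
python3 - <<'E'
from h import *
im=np.load("pics/w1.npy")[115:230,205:310,::-1].astype(float)
v=np.clip((im/255)**0.45*255,0,255).astype(np.uint8)
v=np.clip((im)*3.5,0,255).astype(np.uint8)
cv2.imwrite("pics/w2.png",cv2.resize(v,None,fx=5,fy=5,interpolation=2))
E
```

```text
(no output)
```

View pics/w2.png

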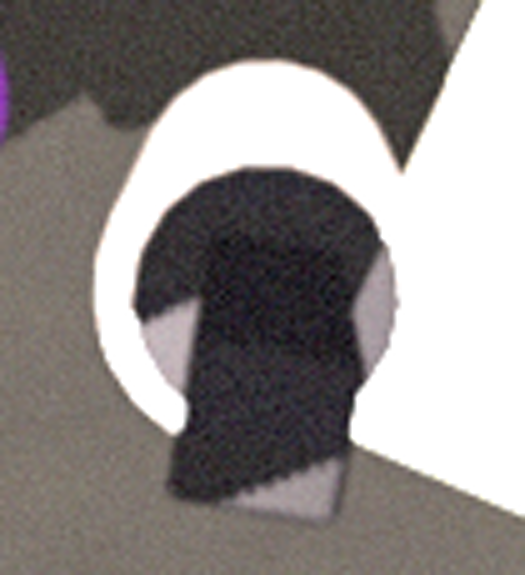

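```bash
python3 - <<'E'
from h import *
from scipy.spatial.transform import Rotation as R
W=cam("wrist"); o=ctrl.get_obs()
px=lambda u,v:(205+u/5,115+v/5)
print("flange c",back(W,px(266,297),138), "edges",back(W,px(135,297),138),back(W,px(397,297),138),back(W,px(266,165),138))
a,b=back(W,px(170,493),223),back(W,px(333,522),223); print(a,b,np.linalg.norm(a-b))
M=R.from_rotvec(o["orientation"]).as_matrix(); d=M.T@(b-a); print("edge in tool",d, np.degrees(np.arctan2(d[0],d[1])))
n=M[:,0]; print("handle centre approx",(a+b)/2+13*(np.array([ -(b-a)[1],(b-a)[0],0])/np.linalg.norm(b-a)), M.round(3), o["ee_pos"])
e=M.T@(np.array([*back(W,px(266,297),138)[:2],0])-o["ee_pos"]); print("offset flange in tool mm",e, "yaw",np.degrees(np.arctan2(M[1,0],M[0,0])))
E
```

```text
flange c [ 510.89596523 -398.88216139  138.        ] edges [ 500.43232384 -375.72038529  138.        ] [ 521.35793893 -422.04024597  138.        ] [ 534.26329353 -388.31953629  138.        ]
[ 495.6641698  -390.08563024  223.        ] [ 501.47202429 -414.06351979  223.        ] 24.671245624887035
edge in tool [-4.55283566e+00  2.42475163e+01 -7.30822823e-04] -10.634324026818295
handle centre approx [ 511.20274747 -399.01424683  223.        ] [[ 0.912  0.411 -0.001]
 [ 0.411 -0.912 -0.   ]
 [-0.001 -0.    -1.   ]] [ 508.37521342 -399.91335686  302.59022121]
offset flange in tool mm [2.89046570e+00 1.35899398e-01 3.02588642e+02] yaw 24.250109563238595
```

```bash
python3 -m jog '[[0.04,0,0,0,0,0.9,1],[0.03,0,0.3,0,0,0.87,1],[0,0,0.7,0,0,0,1],[0,0,0.9,0,0,0,1],[0,0,0.8,0,0,0,1],[0,0,0.45,0,0,0,1],[0,0,0.14,0,0,0,1],[0,0,0,0,0,0,1],[0,0,0,0,0,0,0],[0,0,0,0,0,0,0],[0,0,0,0,0,0,0],[0,0,0,0,0,0,0],[0,0,0,0,0,0,0]]'; python3 - <<'E'
from h import *
print(ctrl.get_obs()["ee_pos"],ctrl.get_obs()["moment"])
E
```

```text
t: 3.65
ee_pos: [512.0, -398.3, 171.5]
orientation: [3.119, 0.374, 0.001]
ft_force: [-1.0, 0.3, 0.4]
width: 51.0
grasp_force: 0.0
[ 512.04063724 -398.25529234  171.49829886] [ 0.05243104  0.01226177 -0.01158682]
```

```bash
python3 -m jog '[[0,0,0,0,0,0,0],[0,0,0,0,0,0,0],[0,0,0,0,0,0,0],[0,0,0,0,0,0,0],[0,0,0,0,0,0,0],[0,0,0,0,0,0,0],[0,0,0,0,0,0,0]]' && python3 -m jog '[[0,0,-0.3,0,0,0,0],[0,0,-0.7,0,0,0,0],[0,0,-0.7,0,0,0,0],[0,0,-0.7,0,0,0,0],[0,0,-0.7,0,0,0,0],[0,0,-0.5,0,0,0,0],[0,0,-0.2,0,0,0,0],[0,0,0,0,0,0,0]]'
```

```text
t: 4.35
ee_pos: [511.8, -398.1, 171.0]
orientation: [-3.119, -0.374, 0.0]
ft_force: [0.2, 0.7, -0.3]
width: 25.5
grasp_force: 30.0
t: 5.15
ee_pos: [512.2, -398.6, 324.6]
orientation: [3.117, 0.373, 0.003]
ft_force: [-0.0, -0.4, -2.5]
width: 26.0
grasp_force: 30.0
```

```bash
cat > fit.py <<'E'
from h import *
T,S=cam("top"),cam("side")
ca=lambda u,v:(u/1.66+10,v/1.66+100)
cb=lambda u,v:(u/2.8+150,v/2.8+80)
p=np.array([563.6,22.56,1.5355])
def drum(x,y,p):
    c=np.r_[circ(x,y,10,90),circ(x,y,50,90)]
    w=ramp2w(p,c); return w
def res(q):
    d=drum(*q,p); a=proj(T,d); b=proj(S,d)
    A=(a.min(0)+a.max(0))/2-ca(448,158)
    return np.r_[A,(b[:,0].min()+b[:,0].max())/2-cb(304,0)[0],b[:,1].max()-cb(0,354)[1]]
r=least_squares(res,[-100,0]); print("carrier ramp",r.x,r.fun); c=r.x
E
python3 - <<'E'
from fit import *
print("kerb x",back(T,ca(495.5,161),50), )
def pl(v,cam,P,s,o,col=(0,200,0),close=True):
    q=((proj(cam,P)-o)*s+s/2).round().astype(np.int32); cv2.polylines(v,[q.reshape(-1,1,2)],close,col,1)
def draw(v,cam,s,o):
    for z in (0,18): pl(v,cam,ramp2w(p,[(285,-180,z),(285,180,z),(-235,180,z),(-235,-180,z)]),s,o)
    for z in (10,50): pl(v,cam,ramp2w(p,circ(c[0],c[1],z,90)),s,o,(0,0,255))
    k=c[0]-91; pl(v,cam,ramp2w(p,[(k,-168,18),(k,168,18)]),s,o,(255,0,0))
    for y in YP:
        pl(v,cam,ramp2w(p,circ(XP,y,40,12,20)),s,o,(255,0,255)); pl(v,cam,ramp2w(p,circ(XP,y,0,12,20)),s,o,(255,0,255))
# dock posts: tops in crop b (180,427),(325,437); crop a (297..)
def dres(q):
    out=[]
    for y,b_ in ((-80,(325,437)),(80,(180,427))): pass
    cs,sn=np.cos(q[2]),np.sin(q[2])
    P=[(q[0]-sn*y,q[1]+cs*y,40) for y in (-80,80)]
    # which is left: +ramp y = -x world ; side cam sees +x to the left
    return np.r_[proj(S,ramp2w(p,P[0]))[0]-cb(180,424),proj(S,ramp2w(p,P[1]))[0]-cb(325,436)]
r=least_squares(dres,[150,0,0]); print("posts mid",r.x,r.fun)
XP=r.x[0];YP=[r.x[1]-80,r.x[1]+80]
t=cv2.imread("pics/top0.png")[130:265,140:330]; v=cv2.resize(t,None,fx=4,fy=4,interpolation=2); draw(v,T,4,(140,130)); cv2.imwrite("pics/ta.png",v)
t=cv2.imread("pics/side0.png")[155:290,180:320]; v=cv2.resize(t,None,fx=4,fy=4,interpolation=2); draw(v,S,4,(180,155)); cv2.imwrite("pics/sa.png",v)
E
```

```text
carrier ramp [-99.71137019  -1.48514217] [-0.68468721  0.29537077 -0.24660179 -1.25434663]
kerb x [ 556.55283782 -166.49330323   50.        ]
posts mid [ 1.65940283e+02 -3.80094555e+01 -6.90814503e-03] [ 3.06766620e-04  6.79593898e-05 -3.06058823e-04 -2.97674667e-05]
```

View pics/ta.png

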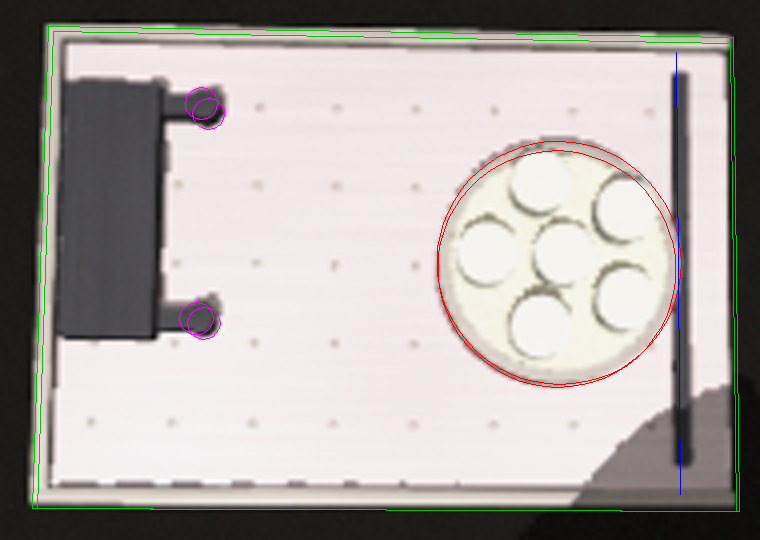

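View pics/sa.png

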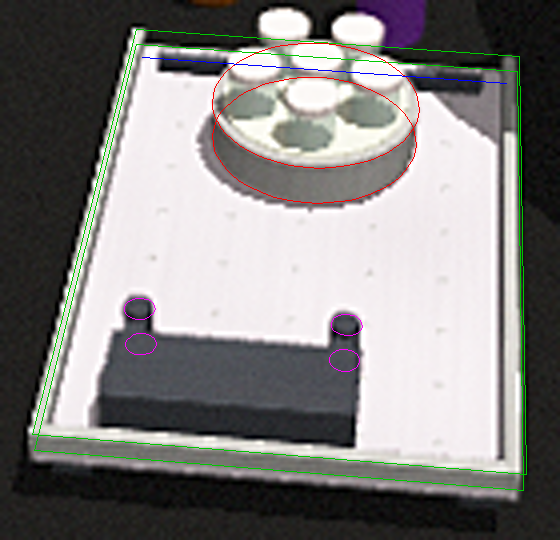

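```bash
cat > track.py <<'E'
import sys, json, os
from h import *
from scipy.spatial.transform import Rotation as R
from scipy.ndimage import map_coordinates, gaussian_filter
p=np.array([563.6,22.56,1.5355])
U=np.array([[np.cos(p[2]),np.sin(p[2])],[-np.sin(p[2]),np.cos(p[2])]])
w2r=lambda P:U@(np.asarray(P)[:2]-p[:2])
S=cam("side")
def fit(im,q0):
    g=gaussian_filter(im.astype(float).mean(2),0.6)
    a=np.linspace(-1.3,1.3,81)     # azimuths about uphill (towards side camera)
    def score(q):
        f=lambda r,z:map_coordinates(g,proj(S,ramp2w(p,np.c_[q[0]+r*np.cos(a),q[1]+r*np.sin(a),np.full(81,z)])).T[::-1],order=1)
        return -(f(86,50)-f(90,44)).mean()-0.7*(f(92.5,8)-f(90,15)).mean()
    from scipy.optimize import minimize
    G=[(score((q0[0]+i,q0[1]+j)),q0[0]+i,q0[1]+j) for i in range(-12,13,3) for j in range(-12,13,3)]
    b=min(G); r=minimize(score,b[1:],method="Nelder-Mead",options=dict(initial_simplex=[b[1:],(b[1]+2,b[2]),(b[1],b[2]+2)],xatol=.05,fatol=.01))
    return r.x,-r.fun
def tip():
    o=ctrl.get_obs(); M=R.from_rotvec(o["orientation"]).as_matrix()
    t=np.array(o["ee_pos"])+M@[0,0,154]; return o,w2r(t),t[2]
if __name__=="__main__":
    im=optics.get_image("side"); o,tp,tz=tip()
    tw=float(o["t"]); q0=(max(tp[0]+102,-99.7),tp[1] if tp[0]>-198 else -1.5)
    L=json.load(open("log.json")) if os.path.exists("log.json") else []
    if L: q0=(q0[0],L[-1]["q"][1])
    q,s=fit(im,q0); f=U@np.array(o["ft_force"])[:2]
    L.append(dict(t=tw,q=list(q),tip=list(tp))); json.dump(L,open("log.json","w"))
    print(f"t {tw:.2f} carrier {q.round(1)} score {s:.0f} tip {tp.round(1)} h {tz-40-.05*tp[0]:.1f} dist {np.hypot(*(q-tp)):.1f} off(y-yt) {q[1]-tp[1]:.1f} F {f.round(1)}")
    W=[l for l in L if l["t"]>tw-1.6]
    if len(W)>2:
        T=np.array([l["t"] for l in W]); Y=np.array([l["q"][1] for l in W]); X=np.array([l["tip"][1] for l in W])
        def sim(v):
            y,vy,b=v; tt=T[0]; out=[y]
            for k in range(1,len(T)):
                n=10; h=(T[k]-T[k-1])/n
                for i in range(n):
                    vy+=h*(4*(y-(X[k-1]+(X[k]-X[k-1])*(i+.5)/n)+b)); y+=h*vy
                out.append(y)
            return np.array(out),vy
        r=least_squares(lambda v:np.r_[(sim(v)[0]-Y)/0.7,v[2]/2,v[1]/20],[Y[0],0,0])
        ys,vy=sim(r.x); print(f"   est y {ys[-1]:.1f} vy {vy:.1f} bias {r.x[2]:.1f} xdot {(W[-1]['tip'][0]-W[-2]['tip'][0])/(T[-1]-T[-2]):.0f}")
E
python3 -m jog '[[0,0,0,0,0,0.87,0],[0,0,0,0,0,0.87,0],[0,0,0,0,0,0.87,0],[0.05,-0.25,0,0,0,0,0],[0.1,-0.6,0,0,0,0,0],[0.13,-0.75,0,0,0,0,0],[0.13,-0.75,0,0,0,0,0],[0.13,-0.75,0,0,0,0,0],[0.13,-0.75,0,0,0,0,0],[0.13,-0.75,0.2,0,0,0,0],[0.08,-0.41,0.6,0,0,0,0],[0,0,0.8,0,0,0,0],[0,0,0.7,0,0,0,0],[0,0,0.3,0,0,0,0],[0,0,0.07,0,0,0,0],[0,0,0,0,0,0,0]]'; python3 - <<'E'
from track import *
im0=cv2.imread("pics/side0.png"); print("start fit",fit(im0,(-99.7,-1.5)))
E
python3 track.py; rm log.json
```

```text
t: 6.75
ee_pos: [554.2, -199.2, 216.5]
orientation: [-3.141, 0.054, 0.0]
ft_force: [-0.1, 0.0, -1.3]
width: 26.0
grasp_force: 30.0
start fit (array([-101.15646191,   -1.42000008]), np.float64(97.54031300808609))
t 6.80 carrier [-101.7   -1.6] score 92 tip [-222.3    0.9] h 34.3 dist 120.6 off(y-yt) -2.4 F [0.2 0. ]
```

```bash
python3 -m jog '[[0,-0.1,0,0,0,0,0],[0,-0.1,-0.01,0,0,0,0],[0,-0.09,-0.02,0,0,0,0],[0,-0.04,0,0,0,0,0],[0,-0.03,0,0,0,0,0],[0,-0.03,0,0,0,0,0],[0,-0.03,0,0,0,0,0]]'; python3 track.py
```

```text
t: 7.5
ee_pos: [554.6, -182.3, 217.4]
orientation: [3.141, -0.055, -0.0]
ft_force: [-0.2, -0.8, -1.6]
width: 26.2
grasp_force: 30.0
t 7.55 carrier [-101.6   -1.5] score 92 tip [-204.9    1.8] h 33.7 dist 103.4 off(y-yt) -3.3 F [ 0.4 -0.2]
```

```bash
python3 -m jog '[[0,-0.03,-0.01,0,0,0,0],[0,-0.03,-0.01,0,0,0,0],[0,-0.04,-0.01,0,0,0,0],[0,-0.05,-0.003,0,0,0,0],[0,-0.06,-0.003,0,0,0,0],[0,-0.065,-0.003,0,0,0,0]]'; python3 track.py
```

```text
t: 8.15
ee_pos: [555.0, -171.5, 219.1]
orientation: [3.141, -0.055, 0.0]
ft_force: [0.4, -1.6, -1.6]
width: 25.9
grasp_force: 30.0
t 8.20 carrier [-96.5  -1.1] score 94 tip [-193.6    1.8] h 34.7 dist 97.2 off(y-yt) -2.8 F [0.6 0. ]
```

```bash
python3 -m jog '[[0,-0.075,-0.004,0,0,0,0],[0,-0.075,-0.004,0,0,0,0],[0,-0.075,-0.004,0,0,0,0],[0,-0.075,-0.004,0,0,0,0]]'; python3 track.py
```

```text
t: 8.6
ee_pos: [555.4, -159.1, 219.7]
orientation: [3.141, -0.055, -0.0]
ft_force: [0.0, -1.5, -3.0]
width: 26.1
grasp_force: 30.0
t 8.65 carrier [-84.1  -1.6] score 95 tip [-181.3    1.8] h 34.7 dist 97.2 off(y-yt) -3.4 F [0.1 0.4]
   est y -1.7 vy -3.7 bias 1.1 xdot 27
```

```bash
python3 -m jog '[[0,-0.075,-0.004,0,0,0,0],[0.01,-0.08,-0.004,0,0,0,0],[0.01,-0.08,-0.004,0,0,0,0],[0.015,-0.08,-0.004,0,0,0,0]]'; python3 track.py
```

```text
t: 9.05
ee_pos: [557.3, -146.6, 220.3]
orientation: [-3.141, 0.055, 0.0]
ft_force: [-0.1, -1.6, -2.4]
width: 25.8
grasp_force: 30.0
t 9.10 carrier [-71.2  -2.9] score 99 tip [-168.6    0.2] h 34.8 dist 97.5 off(y-yt) -3.2 F [ 0.8 -0.3]
   est y -3.0 vy -4.8 bias 1.7 xdot 28
```

```bash
python3 -m jog '[[0.005,-0.08,-0.004,0,0,0,0],[0.01,-0.08,-0.004,0,0,0,0],[0.01,-0.08,-0.004,0,0,0,0],[0.015,-0.08,-0.004,0,0,0,0]]'; python3 track.py
```

```text
t: 9.5
ee_pos: [559.3, -133.8, 220.9]
orientation: [-3.141, 0.055, 0.0]
ft_force: [0.2, -1.1, -2.1]
width: 26.1
grasp_force: 30.0
t 9.55 carrier [-58.9  -4.9] score 101 tip [-155.9   -1.3] h 34.8 dist 97.0 off(y-yt) -3.6 F [-0.1 -1.1]
   est y -5.0 vy -6.5 bias 1.7 xdot 28
```

```bash
python3 -m jog '[[0.025,-0.06,-0.003,0,0,0,0],[0.025,-0.08,-0.004,0,0,0,0],[0.025,-0.08,-0.004,0,0,0,0],[0.025,-0.08,-0.004,0,0,0,0],[0.025,-0.08,-0.004,0,0,0,0],[0.02,-0.08,-0.004,0,0,0,0],[0.02,-0.07,-0.004,0,0,0,0],[0.02,-0.05,-0.002,0,0,0,0],[0.02,-0.03,-0.002,0,0,0,0]]'; python3 track.py
```

```text
t: 10.45
ee_pos: [568.4, -109.8, 222.2]
orientation: [-3.141, 0.054, 0.0]
ft_force: [-0.8, -1.5, -2.8]
width: 25.9
grasp_force: 30.0
t 10.50 carrier [-34.2  -9.9] score 99 tip [-132.    -9.6] h 34.8 dist 97.8 off(y-yt) -0.2 F [-0.1  0. ]
   est y -9.9 vy -4.9 bias 1.4 xdot 25
```

```bash
python3 -m jog '[[-0.02,-0.05,-0.003,0,0,0,0],[-0.01,-0.07,-0.004,0,0,0,0],[0,-0.08,-0.004,0,0,0,0],[0,-0.08,-0.004,0,0,0,0],[0.01,-0.08,-0.004,0,0,0,0],[0.015,-0.08,-0.004,0,0,0,0],[0.015,-0.06,-0.003,0,0,0,0],[0.015,-0.04,-0.002,0,0,0,0],[0.015,-0.03,-0.002,0,0,0,0]]'; python3 track.py
```

```text
t: 11.4
ee_pos: [570.8, -87.1, 223.4]
orientation: [3.141, -0.055, 0.0]
ft_force: [-1.1, -1.5, -3.2]
width: 25.9
grasp_force: 30.0
t 11.45 carrier [-10.9  -9.6] score 100 tip [-109.2  -11.2] h 34.9 dist 98.3 off(y-yt) 1.6 F [0.5 0.1]
```

```bash
sed -i 's/tw-1.6/tw-2.6/; s/v\[2\]\/2,/v[2]\/4,/; s/len(W)>2/len(W)>1/' track.py; python3 -m jog '[[-0.05,-0.05,-0.003,0,0,0,0],[-0.06,-0.06,-0.003,0,0,0,0],[-0.05,-0.06,-0.003,0,0,0,0],[-0.04,-0.05,-0.003,0,0,0,0],[0,-0.03,-0.002,0,0,0,0]]'; python3 track.py
```

```text
t: 11.95
ee_pos: [562.7, -76.7, 224.0]
orientation: [-3.141, 0.055, 0.0]
ft_force: [0.1, -1.3, -2.4]
width: 25.8
grasp_force: 30.0
t 12.00 carrier [-0.6 -6.2] score 103 tip [-99.1  -2.9] h 34.9 dist 98.5 off(y-yt) -3.3 F [-0.7 -0.4]
   est y -6.2 vy 6.1 bias 1.9 xdot 18
```

```bash
python3 -m jog '[[-0.06,-0.04,-0.002,0,0,0,0],[-0.06,-0.05,-0.003,0,0,0,0],[-0.04,-0.05,-0.003,0,0,0,0],[0,-0.05,-0.003,0,0,0,0],[0,-0.03,-0.002,0,0,0,0]]'; python3 track.py
```

```text
t: 12.5
ee_pos: [557.0, -67.7, 224.5]
orientation: [-3.141, 0.055, -0.0]
ft_force: [0.4, -0.7, -1.9]
width: 25.9
grasp_force: 30.0
t 12.55 carrier [ 7.9 -5.4] score 104 tip [-90.3   3.3] h 35.0 dist 98.5 off(y-yt) -8.8 F [-1.  0.]
   est y -5.4 vy -3.5 bias 1.6 xdot 16
```

```bash
python3 -m jog '[[0.05,-0.05,-0.003,0,0,0,0],[0.06,-0.06,-0.003,0,0,0,0],[0.06,-0.06,-0.003,0,0,0,0],[0.06,-0.05,-0.003,0,0,0,0]]'; python3 track.py
```

```text
t: 12.95
ee_pos: [566.9, -59.3, 225.0]
orientation: [-3.141, 0.055, -0.0]
ft_force: [-0.5, -0.6, -3.5]
width: 26.1
grasp_force: 30.0
t 13.00 carrier [ 16.4 -11.4] score 105 tip [-81.3  -6.6] h 35.1 dist 97.8 off(y-yt) -4.9 F [-0.3 -0.2]
   est y -11.2 vy -15.1 bias 1.1 xdot 20
```

```bash
python3 -m jog '[[0.09,-0.06,-0.003,0,0,0,0],[0.09,-0.07,-0.003,0,0,0,0],[0.09,-0.06,-0.003,0,0,0,0],[0.08,-0.05,-0.003,0,0,0,0]]'; python3 track.py
```

```text
t: 13.4
ee_pos: [581.3, -50.2, 225.5]
orientation: [-3.141, 0.055, -0.0]
ft_force: [-0.1, -1.6, -2.4]
width: 25.8
grasp_force: 30.0
t 13.45 carrier [ 26.  -18.7] score 105 tip [-71.7 -20.8] h 35.1 dist 97.7 off(y-yt) 2.1 F [-0.2 -0.5]
   est y -18.8 vy -16.2 bias 0.6 xdot 21
```

```bash
python3 -m jog '[[0.02,-0.06,-0.003,0,0,0,0],[0.03,-0.07,-0.003,0,0,0,0],[0.04,-0.06,-0.003,0,0,0,0],[0.04,-0.05,-0.003,0,0,0,0]]'; python3 track.py
```

```text
t: 13.85
ee_pos: [586.5, -40.7, 226.0]
orientation: [-3.141, 0.055, -0.0]
ft_force: [-0.1, -1.0, -2.4]
width: 25.9
grasp_force: 30.0
t 13.90 carrier [ 35.8 -21.2] score 103 tip [-62.1 -25.4] h 35.1 dist 97.9 off(y-yt) 4.2 F [0.6 0.1]
   est y -21.6 vy -4.6 bias 1.4 xdot 21
```

```bash
python3 -m jog '[[-0.1,-0.05,-0.003,0,0,0,0],[-0.08,-0.05,-0.003,0,0,0,0],[-0.04,-0.05,-0.003,0,0,0,0],[0,-0.04,-0.002,0,0,0,0]]'; python3 track.py
```

```text
t: 14.3
ee_pos: [577.3, -32.9, 226.3]
orientation: [-3.141, 0.055, 0.001]
ft_force: [-0.0, -1.0, -2.4]
width: 26.2
grasp_force: 30.0
t 14.35 carrier [ 43.6 -18.1] score 102 tip [-54.6 -15.9] h 35.1 dist 98.2 off(y-yt) -2.2 F [ 0.6 -0.7]
   est y -18.5 vy 5.8 bias 2.5 xdot 17
```

```bash
cat > est.py <<'E'
import json,numpy as np
from scipy.optimize import least_squares
L=[l for l in json.load(open("log.json")) if l["t"]>8.1]
T=np.array([l["t"] for l in L]); Y=np.array([l["q"][1] for l in L]); X=np.array([l["tip"][1] for l in L])
def sim(v,full=False):
    y,vy,b,k,g=v; z=y-k*X[0]; out=[y]
    for i in range(1,len(T)):
        n=10; h=(T[i]-T[i-1])/n
        for j in range(n):
            xt=X[i-1]+(X[i]-X[i-1])*(j+.5)/n
            vy+=h*g*(z+k*xt-xt+b); z+=h*vy
        out.append(z+k*X[i])
    return np.array(out),vy
def est():
    # multiple-shooting-like: process noise via per-interval velocity kicks
    N=len(T)
    def simk(v):
        y,vy,b,k,g=v[:5]; kick=v[5:]; z=y-k*X[0]; out=[y]
        for i in range(1,N):
            n=10; h=(T[i]-T[i-1])/n; vy+=kick[i-1]
            for j in range(n):
                xt=X[i-1]+(X[i]-X[i-1])*(j+.5)/n
                vy+=h*g*(z+k*xt-xt+b); z+=h*vy
            out.append(z+k*X[i])
        return np.array(out),vy
    r=least_squares(lambda v:np.r_[(simk(v)[0]-Y)/0.6,v[2]/3,(v[3]-.1)/.1,(v[4]-4)/1,v[5:]/1.0,v[1]/5],np.r_[Y[0],0,1,.1,4,np.zeros(N-1)])
    o,vy=simk(r.x); return o[-1],vy,r.x[2:5],np.abs(o-Y).max(),r.x[5:]
if __name__=="__main__":
    y,v,pr,m,k=est(); print(f"   EST y {y:.1f} v {v:.1f} b {pr[0]:.1f} kap {pr[1]:.2f} g {pr[2]:.1f} maxres {m:.1f} kicks {k[-5:].round(1)}")
E
python3 est.py
```

```text
EST y -18.3 v 5.2 b 2.0 kap 0.12 g 4.3 maxres 0.6 kicks [-0.3 -0.1  0.2  0.3  0.2]
```

```bash
cat > plan.py <<'E'
from est import *
import sys
YR=float(sys.argv[1]) if len(sys.argv)>1 else -37.; N=24
y,v,(b,k,g),m,_=est(); x0=X[-1]
def roll(u):
    z=y-k*x0; vv=v; x=x0; ys=[];vs=[]
    for d in u:
        for j in range(5):
            x+=d/5; vv+=.02*g*(z+k*x-x+b); z+=.02*vv
        ys.append(z+k*x); vs.append(vv)
    return np.array(ys),np.array(vs)
def cost(u):
    ys,vs=roll(u); w=np.linspace(.02,.25,N)
    return np.r_[(ys-YR)*w,vs*w*.7,u*.25,np.diff(np.r_[0,u])*.12,[(ys[-1]-YR)*1.5,vs[-1]*1.5,(x0+u.sum()-YR-b)*.5]]
u=least_squares(cost,np.zeros(N),bounds=(-4,4)).x; ys,vs=roll(u)
print(f"   EST y {y:.1f} v {v:.1f} b {b:.1f} k {k:.2f} g {g:.1f} res {m:.1f}"); print("   toolx",(-u/40).round(3)[:7]," y",ys.round(1)[[3,7,11,15,23]]," v",vs.round(1)[[3,7,15,23]])
E
python3 plan.py
```

```text
EST y -18.3 v 5.2 b 2.0 k 0.12 g 4.3 res 0.6
   toolx [-0.1   -0.1   -0.082 -0.003  0.061  0.099  0.1  ]  y [-16.6 -23.2 -30.9 -35.  -36.8]  v [ -5.8 -15.9  -6.2  -0. ]
```

```bash
python3 -m jog '[[-0.1,-0.04,-0.002,0,0,0,0],[-0.1,-0.04,-0.002,0,0,0,0],[-0.07,-0.04,-0.002,0,0,0,0],[0,-0.04,-0.002,0,0,0,0]]'; python3 track.py; python3 plan.py
```

```text
t: 14.75
ee_pos: [566.7, -26.2, 226.7]
orientation: [3.141, -0.055, -0.001]
ft_force: [0.1, -0.8, -1.8]
width: 25.7
grasp_force: 30.0
t 14.80 carrier [ 48.8 -16.6] score 102 tip [-48.2  -5.1] h 35.1 dist 97.7 off(y-yt) -11.5 F [-0.2  0.2]
   est y -16.4 vy 0.8 bias 3.4 xdot 14
   EST y -16.5 v -3.9 b 2.0 k 0.11 g 4.3 res 0.5
   toolx [0.039 0.07  0.089 0.098 0.099 0.093 0.082]  y [-22.1 -29.7 -34.4 -36.2 -36.9]  v [-14.9 -13.6  -2.7  -0. ]
```

```bash
python3 -m jog '[[0.04,-0.05,-0.003,0,0,0,0],[0.07,-0.06,-0.003,0,0,0,0],[0.09,-0.06,-0.003,0,0,0,0],[0.1,-0.05,-0.003,0,0,0,0]]'; python3 track.py; python3 plan.py
```

```text
t: 15.2
ee_pos: [580.0, -17.7, 227.1]
orientation: [-3.141, 0.055, -0.0]
ft_force: [0.4, -0.7, -2.2]
width: 25.8
grasp_force: 30.0
t 15.25 carrier [ 58.4 -23. ] score 100 tip [-39.3 -18.7] h 35.2 dist 97.8 off(y-yt) -4.3 F [-0.1 -0.3]
   est y -22.5 vy -13.5 bias 2.3 xdot 20
   EST y -23.0 v -14.2 b 2.0 k 0.11 g 4.3 res 0.5
   toolx [0.079 0.083 0.073 0.062 0.049 0.038 0.027]  y [-30.  -34.5 -36.3 -36.8 -37. ]  v [-12.9  -7.   -0.7  -0. ]
```

```bash
python3 -m jog '[[0.08,-0.03,-0.002,0,0,0,0],[0.085,-0.02,-0.001,0,0,0,0],[0.075,-0.015,-0.001,0,0,0,0],[0.06,-0.015,-0.001,0,0,0,0]]'; python3 track.py; python3 plan.py
```

```text
t: 15.65
ee_pos: [592.0, -15.2, 227.3]
orientation: [-3.141, 0.055, -0.0]
ft_force: [0.0, -1.7, -1.8]
width: 25.8
grasp_force: 30.0
t 15.70 carrier [ 61.3 -31.2] score 98 tip [-36.6 -30.1] h 35.2 dist 97.9 off(y-yt) -1.2 F [-0.4 -0.7]
   est y -31.1 vy -18.6 bias 1.0 xdot 6
   EST y -31.2 v -15.1 b 2.0 k 0.11 g 4.3 res 0.5
   toolx [ 0.098  0.082  0.053  0.028  0.008 -0.006 -0.015]  y [-37.2 -38.5 -37.9 -37.3 -37. ]  v [-7.9 -0.7  0.9  0. ]
```

```bash
python3 -m jog '[[0.1,-0.01,0,0,0,0,0],[0.08,-0.01,0,0,0,0,0],[0.055,-0.01,-0.001,0,0,0,0],[0.03,-0.01,-0.001,0,0,0,0]]'; python3 track.py; python3 plan.py
```

```text
t: 16.1
ee_pos: [602.6, -14.0, 227.4]
orientation: [3.141, -0.055, 0.0]
ft_force: [-0.1, -1.8, -1.7]
width: 26.0
grasp_force: 30.0
t 16.15 carrier [ 62.4 -35.8] score 99 tip [-35.  -40.3] h 35.1 dist 97.5 off(y-yt) 4.5 F [-0.7  0.6]
   est y -36.3 vy -10.4 bias 1.2 xdot 4
   EST y -36.1 v -5.9 b 2.0 k 0.11 g 4.3 res 0.7
   toolx [-0.04  -0.036 -0.027 -0.019 -0.012 -0.007 -0.004]  y [-36.6 -36.6 -36.8 -36.9 -37. ]  v [-0.7 -0.3 -0.2 -0. ]
```

```bash
python3 -m jog '[[-0.04,-0.01,0,0,0,0,0],[-0.036,-0.01,0,0,0,0,0],[-0.027,-0.01,-0.001,0,0,0,0],[-0.019,-0.01,-0.001,0,0,0,0],[-0.012,-0.01,0,0,0,0,0]]'; python3 track.py; python3 plan.py
```

```text
t: 16.65
ee_pos: [596.8, -11.7, 227.5]
orientation: [3.141, -0.055, -0.0]
ft_force: [0.4, -2.3, -2.3]
width: 25.8
grasp_force: 30.0
t 16.70 carrier [ 64.3 -31.7] score 97 tip [-33.  -34.4] h 35.1 dist 97.4 off(y-yt) 2.7 F [-0.7  0.5]
   est y -32.1 vy 10.1 bias 3.1 xdot 4
   EST y -32.1 v 9.1 b 2.2 k 0.14 g 4.2 res 1.1
   toolx [-0.1   -0.1   -0.1   -0.1   -0.1   -0.032  0.027]  y [-26.  -25.6 -31.  -34.9 -36.8]  v [ 7.6 -6.  -5.8 -0. ]
```

```bash
python3 -m jog '[[-0.12,-0.005,0,0,0,0,0],[-0.12,-0.005,0,0,0,0,0],[-0.11,-0.005,0,0,0,0,0],[-0.06,-0.005,0,0,0,0,0]]'; python3 track.py; python3 plan.py
```

```text
t: 17.1
ee_pos: [580.0, -10.3, 227.6]
orientation: [3.141, -0.055, -0.0]
ft_force: [-0.7, -1.6, -2.5]
width: 25.7
grasp_force: 30.0
t 17.15 carrier [ 65.4 -24.9] score 98 tip [-32.3 -17.3] h 35.2 dist 98.0 off(y-yt) -7.6 F [-1.   0.5]
   est y -24.9 vy 15.2 bias 4.4 xdot 2
   EST y -25.0 v 8.0 b 2.1 k 0.14 g 4.1 res 0.9
   toolx [-0.079 -0.037  0.01   0.045  0.067  0.078  0.079]  y [-24.1 -29.2 -33.9 -36.  -36.9]  v [ -4.8 -10.2  -3.1  -0. ]
```

```bash
python3 -m jog '[[-0.08,-0.005,0,0,0,0,0],[-0.04,-0.005,0,0,0,0,0],[0.01,-0.005,0,0,0,0,0],[0.03,-0.005,0,0,0,0,0]]'; python3 track.py; python3 plan.py
```

```text
t: 17.55
ee_pos: [577.6, -9.5, 227.5]
orientation: [-3.141, 0.055, -0.0]
ft_force: [-1.1, -1.6, -1.5]
width: 25.6
grasp_force: 30.0
t 17.60 carrier [ 66.  -24.3] score 97 tip [-31.5 -15.5] h 35.1 dist 97.9 off(y-yt) -8.8 F [-0.9 -0.7]
   est y -23.7 vy 2.0 bias 3.5 xdot 2
   EST y -24.2 v -3.3 b 2.1 k 0.15 g 4.1 res 1.0
   toolx [0.05  0.063 0.067 0.066 0.061 0.054 0.045]  y [-28.5 -33.2 -35.8 -36.6 -37. ]  v [-9.2 -7.5 -1.3 -0. ]
```

```bash
python3 -m jog '[[0.045,-0.01,-0.001,0,0,0,0],[0.06,-0.015,-0.001,0,0,0,0],[0.065,-0.02,-0.001,0,0,0,0],[0.065,-0.02,-0.001,0,0,0,0]]'; python3 track.py; python3 plan.py
```

```text
t: 18.0
ee_pos: [587.3, -7.1, 227.7]
orientation: [-3.141, 0.055, -0.0]
ft_force: [-0.3, -1.4, -2.0]
width: 26.0
grasp_force: 30.0
t 18.05 carrier [ 68.6 -30.4] score 94 tip [-28.6 -25.3] h 35.1 dist 97.4 off(y-yt) -5.1 F [-0.3 -1.3]
   est y -29.9 vy -13.6 bias 1.5 xdot 6
   EST y -30.2 v -12.1 b 2.1 k 0.16 g 4.0 res 1.0
   toolx [ 0.1    0.1    0.1    0.07   0.038  0.012 -0.007]  y [-37.2 -39.3 -38.4 -37.5 -37. ]  v [-9.4 -1.4  1.3  0. ]
```

```bash
python3 -m jog '[[0.11,-0.03,-0.002,0,0,0,0],[0.1,-0.04,-0.002,0,0,0,0],[0.09,-0.04,-0.002,0,0,0,0],[0.06,-0.03,-0.002,0,0,0,0]]'; python3 track.py; python3 plan.py
```

```text
t: 18.45
ee_pos: [602.0, -1.9, 227.9]
orientation: [-3.141, 0.055, -0.0]
ft_force: [0.0, -1.1, -2.7]
width: 25.8
grasp_force: 30.0
t 18.50 carrier [ 74.3 -37.2] score 88 tip [-22.8 -39.6] h 35.1 dist 97.2 off(y-yt) 2.4 F [ 0.3 -1. ]
   est y -37.3 vy -15.7 bias 0.5 xdot 13
   EST y -37.2 v -9.3 b 2.2 k 0.15 g 4.0 res 0.9
   toolx [ 0.029  0.017  0.002 -0.009 -0.017 -0.022 -0.023]  y [-39.6 -39.  -37.9 -37.3 -37. ]  v [-2.   1.6  0.8  0. ]
```

```bash
python3 -m jog '[[0.03,-0.04,-0.002,0,0,0,0],[0.02,-0.05,-0.002,0,0,0,0],[0.005,-0.05,-0.002,0,0,0,0],[-0.01,-0.04,-0.002,0,0,0,0]]'; python3 track.py; python3 plan.py
```

```text
t: 18.9
ee_pos: [603.6, 5.3, 228.3]
orientation: [-3.141, 0.055, -0.0]
ft_force: [-0.2, -0.9, -2.5]
width: 26.0
grasp_force: 30.0
t 18.95 carrier [ 81.7 -37.9] score 84 tip [-15.5 -40.4] h 35.1 dist 97.3 off(y-yt) 2.5 F [-0.6  0.3]
   est y -38.5 vy -3.2 bias 1.5 xdot 16
   EST y -38.2 v 0.4 b 2.2 k 0.16 g 4.0 res 0.9
   toolx [-0.065 -0.056 -0.039 -0.024 -0.012 -0.003  0.003]  y [-36.3 -36.  -36.4 -36.8 -37. ]  v [ 1.8 -0.1 -0.5 -0. ]
```

```bash
python3 -m jog '[[-0.065,-0.04,-0.002,0,0,0,0],[-0.056,-0.05,-0.002,0,0,0,0],[-0.039,-0.04,-0.002,0,0,0,0],[-0.02,-0.04,-0.002,0,0,0,0]]'; python3 track.py; python3 plan.py
```

```text
t: 19.35
ee_pos: [596.4, 12.2, 228.7]
orientation: [-3.141, 0.055, 0.0]
ft_force: [0.4, -0.9, -2.3]
width: 25.6
grasp_force: 30.0
t 19.40 carrier [ 88.3 -34.2] score 85 tip [ -8.8 -33.1] h 35.1 dist 97.1 off(y-yt) -1.1 F [ 0.2 -0.6]
   est y -34.5 vy 9.0 bias 3.4 xdot 15
   EST y -34.4 v 6.1 b 2.2 k 0.16 g 4.0 res 0.9
   toolx [-0.097 -0.071 -0.036 -0.006  0.015  0.028  0.035]  y [-31.4 -32.9 -35.2 -36.4 -36.9]  v [ 1.1 -3.7 -1.8 -0. ]
```

```bash
python3 -m jog '[[-0.097,-0.03,-0.002,0,0,0,0],[-0.07,-0.03,-0.002,0,0,0,0],[-0.036,-0.03,-0.001,0,0,0,0],[-0.005,-0.025,-0.001,0,0,0,0]]'; python3 track.py; python3 plan.py
```

```text
t: 19.8
ee_pos: [588.8, 15.3, 228.9]
orientation: [3.138, -0.053, 0.002]
ft_force: [1.6, -7.9, -3.8]
width: 26.1
grasp_force: 30.0
t 19.85 carrier [ 89.7 -31.4] score 88 tip [ -6.8 -25.8] h 35.2 dist 96.6 off(y-yt) -5.6 F [-6.7 -3. ]
   est y -31.1 vy 8.3 bias 3.8 xdot 5
   EST y -31.3 v 3.5 b 2.3 k 0.16 g 4.0 res 0.8
   toolx [-0.026 -0.009  0.01   0.024  0.032  0.036  0.036]  y [-31.1 -33.6 -35.7 -36.6 -37. ]  v [-2.4 -4.5 -1.4 -0. ]
```

```bash
python3 -m jog '[[0,0.01,0,0,0,0,0],[0,0,0,0,0,0,0]]'; python3 track.py; python3 plan.py; python3 - <<'E'
import cv2
from h import *
im=optics.get_image("side")[200:290,195:300,::-1]; cv2.imwrite("pics/s3.png",cv2.resize(im,None,fx=6,fy=6,interpolation=2))
E
```

```text
t: 20.05
ee_pos: [588.9, 15.0, 228.9]
orientation: [3.138, -0.054, 0.002]
ft_force: [2.8, -6.2, -3.9]
width: 25.7
grasp_force: 30.0
t 20.10 carrier [ 89.7 -31.4] score 87 tip [ -7.1 -25.8] h 35.2 dist 96.9 off(y-yt) -5.6 F [-7.  -2.4]
   est y -30.9 vy 3.6 bias 3.4 xdot -1
   EST y -31.2 v -0.3 b 2.2 k 0.15 g 4.0 res 0.9
   toolx [0.013 0.022 0.027 0.029 0.029 0.027 0.024]  y [-32.7 -34.9 -36.3 -36.8 -37. ]  v [-3.7 -3.6 -0.8 -0. ]
```

View pics/s3.png

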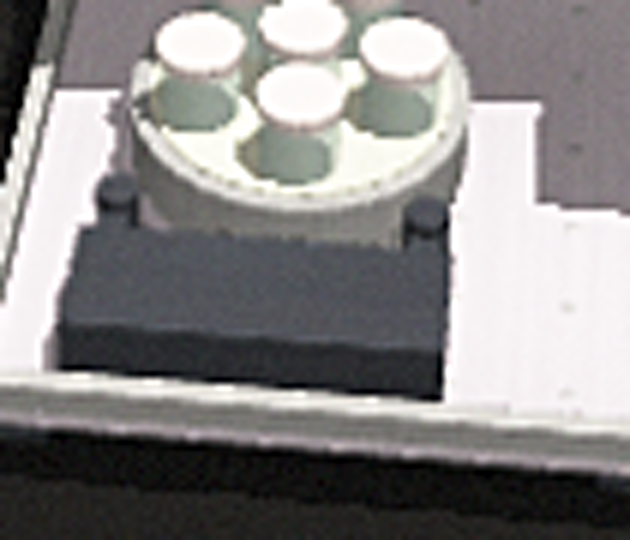

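```bash
python3 -m jog '[[0,0.03,0.001,0,0,0,0],[0,0.03,0.001,0,0,0,0],[0,0.03,0.001,0,0,0,0],[0.005,0.02,0.001,0,0,0,0]]'; python3 track.py; python3 plan.py
```

```text
t: 20.55
ee_pos: [588.2, 12.4, 228.7]
orientation: [-3.14, 0.055, 0.001]
ft_force: [0.1, -1.2, -2.3]
width: 25.9
grasp_force: 30.0
t 20.60 carrier [ 88.5 -30.7] score 89 tip [ -9.4 -25. ] h 35.1 dist 98.0 off(y-yt) -5.7 F [-0.8  0.5]
   est y -30.7 vy -1.7 bias 3.0 xdot -5
   EST y -31.1 v -4.4 b 2.2 k 0.14 g 4.0 res 1.0
   toolx [0.066 0.063 0.05  0.038 0.027 0.018 0.01 ]  y [-34.6 -36.6 -37.  -37.  -37. ]  v [-5.5 -2.6 -0.   0. ]
```

```bash
python3 -m jog '[[0.04,0,0,0,0,0,0],[0.05,0,0,0,0,0,0],[0.05,-0.01,0,0,0,0,0],[0.04,-0.01,0,0,0,0,0]]'; python3 track.py; python3 plan.py -38.5
```

```text
t: 21.0
ee_pos: [596.0, 12.8, 228.7]
orientation: [-3.141, 0.055, -0.0]
ft_force: [-0.6, -0.9, -1.7]
width: 26.4
grasp_force: 30.0
t 21.05 carrier [ 88.9 -32.1] score 86 tip [ -8.5 -33.1] h 35.2 dist 97.4 off(y-yt) 1.0 F [-1.4 -0.4]
   est y -32.2 vy -2.2 bias 2.5 xdot 2
   EST y -32.6 v -2.4 b 2.2 k 0.14 g 4.0 res 1.4
   toolx [-0.055 -0.037 -0.013  0.005  0.018  0.025  0.028]  y [-33.  -35.1 -37.1 -38.1 -38.4]  v [-3.1 -4.4 -1.4 -0. ]
```

```bash
python3 -m jog '[[-0.07,0.02,0,0,0,0,0],[-0.06,0.02,0,0,0,0,0],[-0.03,0,0,0,0,0,0],[0,0,0,0,0,0,0]]'; python3 track.py; python3 plan.py -38.5
```

```text
t: 21.45
ee_pos: [588.9, 11.3, 228.7]
orientation: [-3.141, 0.055, 0.0]
ft_force: [-0.0, -0.2, -2.3]
width: 25.7
grasp_force: 30.0
t 21.50 carrier [ 87.  -30.1] score 92 tip [-10.4 -25.9] h 35.3 dist 97.5 off(y-yt) -4.2 F [-2.   0.1]
   est y -30.4 vy 2.6 bias 2.9 xdot -4
   EST y -30.5 v 0.1 b 2.2 k 0.14 g 4.0 res 1.5
   toolx [-0.019 -0.001  0.017  0.03   0.037  0.04   0.039]  y [-31.6 -34.7 -37.  -38.1 -38.4]  v [-4.6 -5.7 -1.5 -0. ]
```

```bash
python3 -m jog '[[-0.025,0,0,0,0,0,0],[0,0,0,0,0,0,0],[0.01,0,0,0,0,0,0],[0.02,0,0,0,0,0,0]]'; python3 track.py; python3 plan.py -38.5
```

```text
t: 21.9
ee_pos: [589.6, 11.3, 228.7]
orientation: [-3.141, 0.055, 0.0]
ft_force: [-0.8, -1.8, -2.3]
width: 26.0
grasp_force: 30.0
t 21.95 carrier [ 87.1 -30.1] score 91 tip [-10.3 -26.6] h 35.2 dist 97.4 off(y-yt) -3.5 F [-2.1  0.2]
   est y -29.9 vy 1.2 bias 3.3 xdot 0
   EST y -30.3 v -1.8 b 2.2 k 0.14 g 4.0 res 1.6
   toolx [-0.013  0.003  0.018  0.029  0.035  0.036  0.035]  y [-31.9 -35.  -37.2 -38.1 -38.4]  v [-5.1 -5.5 -1.4 -0. ]
```

```bash
python3 -m jog '[[-0.05,0.01,0,0,0,0,0],[-0.06,0,0,0,0,0,0],[-0.03,0,0,0,0,0,0],[0,0,0,0,0,0,0]]'; python3 track.py; sed -i 's/>8.1/>20.5/' est.py; python3 plan.py -38.5
```

```text
t: 22.35
ee_pos: [583.6, 11.1, 228.7]
orientation: [3.141, -0.055, -0.0]
ft_force: [-1.1, -1.3, -2.6]
width: 25.9
grasp_force: 30.0
t 22.40 carrier [ 86.6 -30.3] score 93 tip [-10.8 -20.6] h 35.3 dist 97.9 off(y-yt) -9.7 F [-1.2 -0.1]
   est y -30.3 vy -4.2 bias 3.3 xdot -1
   EST y -30.3 v -6.6 b 2.5 k 0.13 g 3.9 res 0.2
   toolx [0.1   0.1   0.1   0.083 0.056 0.032 0.014]  y [-36.  -39.  -39.2 -38.8 -38.5]  v [-9.3 -3.4  0.6  0. ]
```

```bash
python3 -m jog '[[0.04,0,0,0,0,0,0],[0.06,0,0,0,0,0,0],[0.07,0,0,0,0,0,0],[0.06,0,0,0,0,0,0]]'; python3 track.py; python3 plan.py -38.5
```

```text
t: 22.8
ee_pos: [593.5, 10.8, 228.7]
orientation: [-3.141, 0.055, -0.0]
ft_force: [0.6, -0.7, -2.1]
width: 26.1
grasp_force: 30.0
t 22.85 carrier [ 86.9 -35.9] score 86 tip [-10.7 -30.8] h 35.3 dist 97.7 off(y-yt) -5.1 F [-1.9 -0.8]
   est y -35.7 vy -13.8 bias 2.7 xdot 0
   EST y -35.9 v -12.9 b 2.7 k 0.11 g 3.8 res 0.2
   toolx [ 0.1    0.1    0.1    0.091  0.045  0.006 -0.022]  y [-42.4 -43.7 -41.4 -39.5 -38.6]  v [-9.   1.4  2.9  0. ]
```

```bash
python3 -m jog '[[0.13,-0.02,-0.001,0,0,0,0],[0.13,-0.02,-0.001,0,0,0,0],[0.11,-0.02,-0.001,0,0,0,0],[0.06,-0.01,-0.001,0,0,0,0]]'; python3 track.py; python3 plan.py -39
```

```text
t: 23.25
ee_pos: [611.0, 13.1, 228.8]
orientation: [-3.141, 0.055, -0.001]
ft_force: [0.1, -1.0, -2.5]
width: 25.8
grasp_force: 30.0
t 23.30 carrier [ 89.  -42.4] score 82 tip [ -7.7 -48. ] h 35.3 dist 96.9 off(y-yt) 5.6 F [-1.7 -1.3]
   est y -42.4 vy -10.7 bias 2.1 xdot 7
   EST y -42.5 v -7.3 b 2.8 k 0.10 g 3.8 res 0.2
   toolx [-0.019 -0.028 -0.033 -0.036 -0.036 -0.034 -0.031]  y [-42.8 -41.2 -39.8 -39.2 -39. ]  v [1.5 3.4 0.9 0. ]
```

```bash
python3 -m jog '[[-0.02,-0.015,-0.001,0,0,0,0],[-0.03,-0.02,-0.001,0,0,0,0],[-0.035,-0.02,-0.001,0,0,0,0],[-0.035,-0.015,-0.001,0,0,0,0]]'; python3 track.py; python3 plan.py -39
```

```text
t: 23.7
ee_pos: [605.4, 16.1, 229.0]
orientation: [-3.141, 0.055, 0.0]
ft_force: [0.0, -1.4, -2.3]
width: 25.8
grasp_force: 30.0
t 23.75 carrier [ 92.1 -39.2] score 83 tip [ -4.9 -41.6] h 35.2 dist 97.0 off(y-yt) 2.4 F [ 0.2 -0.1]
   est y -39.8 vy 7.8 bias 3.4 xdot 6
   EST y -39.4 v 9.4 b 3.2 k 0.12 g 4.4 res 0.4
   toolx [-0.1   -0.1   -0.1   -0.1   -0.098 -0.039  0.01 ]  y [-33.1 -31.4 -34.7 -37.5 -38.8]  v [ 9.6 -2.4 -4.2 -0. ]
```

```bash
python3 -m jog '[[-0.1,-0.04,-0.002,0,0,0,0],[-0.1,-0.04,-0.002,0,0,0,0],[-0.08,-0.03,-0.001,0,0,0,0]]'; python3 track.py; python3 plan.py -39
```

```text
t: 24.05
ee_pos: [594.9, 19.4, 229.3]
orientation: [3.138, -0.053, 0.003]
ft_force: [2.1, -6.8, -5.2]
width: 26.1
grasp_force: 30.0
t 24.10 carrier [ 93.  -35.1] score 83 tip [ -2.4 -31.2] h 35.4 dist 95.5 off(y-yt) -3.9 F [-7. -3.]
   est y -35.2 vy 13.0 bias 3.9 xdot 7
   EST y -34.9 v 10.9 b 3.1 k 0.12 g 4.2 res 0.5
   toolx [-0.1   -0.1   -0.057 -0.012  0.022  0.043  0.055]  y [-30.8 -32.9 -36.2 -38.1 -38.9]  v [ 2.  -6.1 -2.8 -0. ]
```

```bash
python3 -m jog '[[0.04,0,0,0,0,0,0],[0.05,0,0,0,0,0,0],[0.05,-0.01,0,0,0,0,0]]'; python3 track.py
```

```text
t: 24.4
ee_pos: [600.3, 20.4, 229.3]
orientation: [3.14, -0.055, 0.001]
ft_force: [0.3, -4.0, -2.9]
width: 26.1
grasp_force: 29.9
t 24.45 carrier [ 95.6 -37.2] score 82 tip [ -0.8 -37.3] h 35.4 dist 96.3 off(y-yt) 0.1 F [-4.4 -1.3]
   est y -36.0 vy 5.4 bias 2.5 xdot 5
```

```bash
python3 -m jog '[[0.04,-0.01,0,0,0,0,0],[0.05,-0.02,-0.001,0,0,0,0],[0.05,-0.02,-0.001,0,0,0,0]]'; python3 track.py
```

```text
t: 24.75
ee_pos: [606.1, 22.8, 229.4]
orientation: [-3.141, 0.055, -0.0]
ft_force: [0.4, -3.2, -2.3]
width: 26.0
grasp_force: 30.0
t 24.80 carrier [ 98.4 -39.6] score 83 tip [  1.9 -42.8] h 35.4 dist 96.5 off(y-yt) 3.2 F [-4.1 -0.5]
   est y -38.5 vy 1.5 bias 0.9 xdot 8
```

```bash
python3 -m jog '[[0.04,-0.01,0,0,0,0,0],[0.04,-0.02,-0.001,0,0,0,0],[0.02,-0.01,0,0,0,0,0]]'; python3 track.py; python3 - <<'E'
import cv2
from h import *
im=optics.get_image("side")[200:290,195:300,::-1]; cv2.imwrite("pics/s4.png",cv2.resize(im,None,fx=6,fy=6,interpolation=2))
E
```

```text
t: 25.1
ee_pos: [608.9, 23.7, 229.1]
orientation: [3.14, -0.054, -0.005]
ft_force: [-1.8, -7.2, 0.2]
width: 26.0
grasp_force: 30.0
t 25.15 carrier [ 98.6 -39.6] score 83 tip [  2.4 -44.8] h 35.0 dist 96.3 off(y-yt) 5.2 F [-6.3  1.6]
   est y -39.4 vy 2.0 bias -0.8 xdot 1
```

View pics/s4.png

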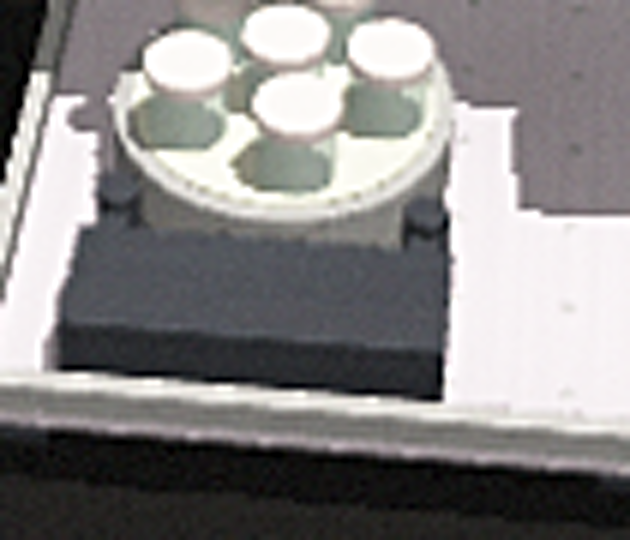

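```bash
python3 -m jog '[[0,0.01,0,0,0,0,0],[0,0.01,0,0,0,0,0],[0,0,0,0,0,0,0],[0,0,0,0,0,0,0],[0,0,0,0,0,0,0]]'; python3 track.py;  python3 -m jog '[[0,0,0,0,0,0,0],[0,0,0,0,0,0,0],[0,0,0,0,0,0,0],[0,0,0,0,0,0,0]]'; python3 track.py
```

```text
t: 25.7
ee_pos: [608.9, 23.1, 229.1]
orientation: [3.14, -0.054, -0.004]
ft_force: [-2.2, -5.4, -0.0]
width: 26.0
grasp_force: 30.0
t 25.75 carrier [ 98.3 -39.9] score 83 tip [  2.  -44.8] h 35.0 dist 96.4 off(y-yt) 4.9 F [-5.7  1.4]
   est y -39.9 vy 2.1 bias -2.8 xdot -1
t: 26.15
ee_pos: [608.9, 23.1, 229.1]
orientation: [3.14, -0.054, -0.004]
ft_force: [-2.3, -5.3, 0.1]
width: 26.2
grasp_force: 30.0
t 26.20 carrier [ 98.2 -39.9] score 84 tip [  2.  -44.8] h 35.0 dist 96.3 off(y-yt) 4.9 F [-5.3  1.2]
   est y -39.7 vy 3.2 bias -3.1 xdot 0
```

```bash
python3 -m jog '[[0,0,0,0,0,0,0],[0,0,0,0,0,0,0],[0,0,0,0,0,0,0],[0,0,0,0,0,0,0],[0,0,0,0,0,0,0],[0,0,0,0,0,0,0],[0,0,0,0,0,0,0],[0,0,0,0,0,0,0],[0,0,0,0,0,0,0],[0,0,0,0,0,0,0],[0,0,0,0,0,0,0],[0,0,0,0,0,0,0]]' && python3 -c "
from workcell import ctrl
print(ctrl.close_job())"
```

```text
t: 27.4
ee_pos: [608.9, 23.1, 229.1]
orientation: [3.14, -0.054, -0.004]
ft_force: [-1.8, -4.8, -0.7]
width: 25.9
grasp_force: 30.0
the job is handed in; nothing more can be done
None
```

I handed the job in at about 27.4 s with the carrier seated against both dock posts and still, pressed by the rod tip at about 5 N with the rod held at 30 N; no verdict came back, the push was often under 3 cm/s (it crept while I corrected sideways drift), it caught one post twice at about 7 N before seating, and I inferred the 1.5 s unbroken push rather than measured it.

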